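Clear the specimen carrier plate and hold it up level

ROBOT

A 6-joint arm with a two-finger parallel gripper is mounted at the origin on the work surface. World frame = base frame: x ahead of the robot, y to its left, z up, the work surface at z = 0. Lengths are in m, angles in rad, forces in N, time in s.
With the tool pointing down it reaches from about 0.225 to 0.875 m from the base axis. Payload 3.4 kg.
Tool frame: the origin (TCP) lies on the mounting face of the last link; the fingertips stand 173 mm ahead of it and the grasp point (between the pads) lies 155 mm ahead of it; z points along the fingers, y is the direction in which the jaws open and shut (so a half turn about z gives the same grasp; the last joint's range is limited). The gripper opens to 85 mm and grips with 20 to 120 N. Pads are 22 mm wide; open, the fingers measure 114 mm over their backs; the gripper's body (76 mm by 85 mm) begins 54 mm behind the grasp point. The pads swing forward as they close: fully open they stand 13 mm farther back than shut.
Start: joints at [1.151, 0.276, 1.505, -0, 1.361, -0.121], TCP at [0.169, 0.55, 0.405] pointing down, gripper open.
Joint ranges: [-2.89, 2.89], [-0.75, 2.08], [0.22, 2.7], [-1.18, 4.32], [0.11, 2.71], [-2.7, 2.7]. Speed limits (rad/s): [2.57, 2.57, 3.14, 3.14, 3.14, 3.14].

INTERFACE

Orientations are given as a rotation vector (axis times angle).
In Python, from cell import bot gives the robot as it stands.
- The arm moves only by the shell command python3 -m jog 'ROWS' [FORCE]. ROWS is JSON, a list that holds one entry, the list of rows, each a list of 7 numbers: the shift along the tool's x, y, z in mm, then the turn, a rotation vector about the tool's x, y, z in rad, then the opening, from 0 (shut) to 1 (fully open). A call has exactly 10 rows; each row shifts and turns the commanded pose from where the row before left it, along the tool's axes as they then stand; what a row does not reach is not made up. A row lasts 1/8 s, in which the tool goes at most 62.5 mm and 10.7 degrees, less where a joint would pass 70% of its speed; a pose out of reach is approached as far as the arm can. A call is refused whole if a number of a shift passes 62.5 or a number of a turn 0.188, either way. A call with a gripper value outside its range is refused whole. The fingers move at their own pace and stop on an object; FORCE is the grip in N (left out, the last holds). Time passes only in rows, so rows that do not move let the fingers close, or fill a call up. It gives the time, the measured TCP pose, the force and the opening at its end, in the units of the state.
- bot.get_state(): the state, without advancing time (a new reading comes with each control period).
- bot.snapshot(name): name is "scene" or "side" or "wrist"; returns a dict with "image" (400x640x3 uint8, blue, green, red), "depth" (400x640 float32, m along the optical axis (not along the pixel's ray), 0 where there is no reading), "fx", "fy", "cx", "cy" (pixels), "eye" and "rotation" of the camera in the world; the wrist camera has in their place "T_tool_cam" (4x4, takes a point from camera to tool coordinates, whose origin is the TCP and whose axes are the flange's). Camera axes: x right, y up, looking along -z (the intrinsics and any distortion apply to the point x, -y, -z); pixel columns grow to the right and rows downward; lengths in m; the calibration is good to about 2 mm. The wrist camera is an equidistant fisheye: a pixel r from the principal point sees the ray r / f radians off the axis. A picture is of the moment at which its call begins: read the wrist's pose just before it.
- bot.job_done(): hands the job in, once; it reports no verdict.
Trained networks look in a picture, given as the dict that the camera call returned (one of the last four; its "shot" number tells which), for a name from the list of things; names that differ only in an ending like _2 or _b are one class to them, and where a whole thing is asked for, a point or a joint stands for the part that bears it (a point fixed in the world has none). Each returns a list of dicts, best first, with "confidence" (0 to 1); they miss things now and then, are a little off and sometimes report something else, mostly with a low value. They report only what shows in the picture. A call takes as long as a camera call. They do not tell look-alikes from the thing itself.
- bot.outline_of(picture, name): "region" (400x640 bool, what is visible of it) and "extent" ([centre column, centre row, width, height] in pixels, round what is visible of it).
The state is a dict: "time_s": time; "joint_positions": joint angles; "dq": joint speeds; "tau": joint torques, N m; "tool_pos": TCP position; "tool_rot": TCP orientation; "contact_force": force on the tool from outside, world axes, zero at the start; "torque": the same for the moment, N m; "opening": finger opening in m.
Only numpy, scipy, OpenCV 4.12 (cv2) and the standard library are available. Lean on these libraries where they do the work, as an engineer would, in place of code of your own. Each camera call takes 0.05 s, during which the arm holds its last target.

TASK

Pick up the scraper block from the red mat and with it wipe the three loose metal offcuts off the aluminium carrier plate so that they drop into the blue catch tray around it; do not touch the offcuts with the fingers, and do not tip the plate or shove it off its stand. Stand the scraper back upright on the red mat and let go of it, then grip the plate, lift it straight up until it is at least 10 cm clear of its stand, and finish there, still holding it level and steady over the tray. Leave the green puck, the brown bottle and the steel disc where they are.

Things in the scene. Friction and masses are not known exactly. Their poses are not given: they have to be found in the camera images.
- tray: fixed blue open tray, 160 x 300 x 16 mm (x, y, z), walls and floor 4 mm; origin: centre of its underside, on the bench. In its middle the plate's fixed stand: dark steel block 40 x 150 mm (x, y), its top 40 mm above the bench. Four 5 mm brass pins (x +-28.5, y +-55 mm, tops at 46 mm) keep the plate from drifting; it lifts freely upward. Tray and mat may swap sides
- plate: loose grey aluminium plate 50 x 180 x 10 mm (x, y, z), 0.32 to 0.63 kg, balanced about its middle, black grip marks midway along its two long sides; origin: centre of its underside, which rests 40 mm above the bench on the stand, long side along the tray's y, its middle over the tray's. Two ribs under it, 5 mm deep, at y +-81 mm straddle the stand's ends with 3 mm of play
- chip0: copper-coloured offcut, a small metal bar 20 x 9 x 8 mm (x, y, z), 12 g, lying loose on the carrier plate; origin at the centre of its underside, long side along its x
- chip1: brass-coloured offcut, a small metal bar 20 x 9 x 8 mm (x, y, z), 12 g, lying loose on the carrier plate; origin at the centre of its underside, long side along its x
- chip2: copper-coloured offcut, a small metal bar 20 x 9 x 8 mm (x, y, z), 12 g, lying loose on the carrier plate; origin at the centre of its underside, long side along its x
- mat: fixed flat red mat 170 x 180 x 3 mm (x, y, z); origin at the centre of its underside, its top 3 mm above the bench
- scraper: loose scraper block, 0.13 kg, standing upright on the red mat: foot 56 x 28 x 22 mm (x, y, z; orange with a black sole; its flat faces towards +-y push the offcuts); above it a yellow grip 44 x 16 mm (x, y), from 22 to 70 mm high, to be pinched across the 16 mm (along y); origin: centre of its underside
- puck: bystander: green resin puck, 32 mm diameter, 16 mm high, origin at the centre of its underside
- bottle: bystander: brown bottle with white cap, 48 mm diameter, 110 mm high, origin at the centre of its underside
- refblock: bystander: steel disc, 64 mm diameter, 12 mm high, origin at the centre of its underside
Mind the look-alikes: they are no part of the job. There is more than one size of the plate; the one meant has the size given above.

How it is judged:
On the way, in this order (a step that is already met when the one before it is completed fails the run):
1. the scraper is held by the fingers, off its mat and near the plate, which still carries an offcut (contact force between the fingers and scraper above 1 N and z of scraper in the frame of tray above 0.03 m and horizontal distance between scraper and plate below 0.16 m and z of any of chip0, chip1, chip2 in the frame of tray above 0.045 m), for 0.1 s.
2. with the scraper still in the fingers, all three offcuts lie in the tray and the plate is still on its stand (contact force between the fingers and scraper above 1 N and x of chip0 in the frame of tray between -0.078 and 0.078 m and y of chip0 in the frame of tray between -0.148 and 0.148 m and z of each of chip0, chip1, chip2 in the frame of tray below 0.03 m and x of chip1 in the frame of tray between -0.078 and 0.078 m and y of chip1 in the frame of tray between -0.148 and 0.148 m and x of chip2 in the frame of tray between -0.078 and 0.078 m and y of chip2 in the frame of tray between -0.148 and 0.148 m and z of plate in the frame of tray between 0.035 and 0.045 m and horizontal distance between plate and tray below 0.02 m and contact force between the fingers and plate below 0.5 N), for 0.2 s.
3. the scraper stands upright on the red mat, let go, the plate still on its stand (x of scraper in the frame of mat between -0.085 and 0.085 m and y of scraper in the frame of mat between -0.09 and 0.09 m and z of scraper in the frame of mat below 0.008 m and angle between scraper's own z axis and vertical below 0.15 rad and contact force between the fingers and scraper below 0.1 N and z of plate in the frame of tray between 0.035 and 0.045 m and horizontal distance between plate and tray below 0.02 m and contact force between the fingers and plate below 0.5 N), for 0.2 s.
At the end, for the whole second after the job is handed in: Plate held by the fingers alone, underside 100 mm or more above the stand, centre within 80 mm of the tray's, level within 0.1 rad, slower than 20 mm/s and 0.1 rad/s; all offcuts inside the tray; scraper upright (0.15 rad), its centre on the red mat, not touched by the fingers (x of chip0 in the frame of tray between -0.078 and 0.078 m and y of chip0 in the frame of tray between -0.148 and 0.148 m and z of each of chip0, chip1, chip2 in the frame of tray below 0.03 m and x of chip1 in the frame of tray between -0.078 and 0.078 m and y of chip1 in the frame of tray between -0.148 and 0.148 m and x of chip2 in the frame of tray between -0.078 and 0.078 m and y of chip2 in the frame of tray between -0.148 and 0.148 m and x of scraper in the frame of mat between -0.085 and 0.085 m and y of scraper in the frame of mat between -0.09 and 0.09 m and z of scraper in the frame of mat below 0.008 m and angle between scraper's own z axis and vertical below 0.15 rad and contact force between the fingers and scraper below 0.1 N and z of plate in the frame of tray above 0.14 m and horizontal distance between plate and tray below 0.08 m and angle between plate's own z axis and vertical below 0.1 rad and linear speed of plate below 0.02 m/s and angular speed of plate below 0.1 rad/s and contact force between the fingers and plate above 2 N and contact force between plate and tray below 0.05 N and contact force between plate and scraper below 0.05 N and contact force between plate and mat below 0.05 N); the arm keeps its last pose, push and grip.
It fails at once if the plate is tipped by more than 0.3 rad (angle between plate's own z axis and vertical above 0.3 rad).
It fails at once if the fingers touch an offcut (more than 0.3 N) (contact force between the fingers and chip0 above 0.3 N or contact force between the fingers and chip1 above 0.3 N or contact force between the fingers and chip2 above 0.3 N).
It fails at once if a bystander (puck, bottle, steel disc) is moved by more than 30 mm (distance of any of puck, bottle, refblock from where it was at the start of the episode above 0.03 m).
It also fails if it takes over 67 s, if anything falls off the work surface, if the arm or the gripper's body presses on something with over 40 N, if the wrist force passes 120 N, or if a joint passes its speed limit or range.

## Working session

There is one attempt and no reset: what is moved stays moved. The work goes in short steps, Python scripts to look and compute and a shell command to move; the robot and the scene stay as the last step left them, time stands still between calls to the robot, and variables do not carry over. Pictures are saved under pics/ and viewed, and the job is handed in when it is done.

```bash
ls; mkdir -p pics; cat > h.py <<'E'
import numpy as np,cv2
from cell import bot
from scipy.spatial.transform import Rotation as R
def world(p,mask=None):
    d=p["depth"];H,W=d.shape;u,v=np.meshgrid(np.arange(W),np.arange(H))
    X=(u-p["cx"])/p["fx"]*d;Y=-(v-p["cy"])/p["fy"]*d
    P=np.stack([X,Y,-d],-1)
    Rm=np.array(p["rotation"]);
    if Rm.shape!=(3,3): Rm=R.from_rotvec(Rm).as_matrix()
    return P@Rm.T+np.array(p["eye"])
E
python3 - <<'E'
from h import *
for n in ["scene","side"]:
    p=bot.snapshot(n);cv2.imwrite(f"pics/{n}0.png",p["image"])
    print({k:(v if not hasattr(v,'shape') or v.size<20 else v.shape) for k,v in p.items()})
    W=world(p);np.save(f"{n}.npy",W)
    for t in ["tray","plate","chip0","chip1","mat","scraper","puck","bottle","refblock"]:
        for o in bot.outline_of(p,t)[:4]:
            m=o["region"]&(p["depth"]>0)
            print(n,t,round(o["confidence"],2),np.round(o["extent"]),np.round(np.median(W[m],0),3) if m.any() else 0)
s=bot.get_state();print(s)
p=bot.snapshot("wrist");cv2.imwrite("pics/wrist0.png",p["image"]);print(p["T_tool_cam"],p["fx"],p["cx"],p["cy"])
E
```

```text
pics
{'image': (400, 640, 3), 'depth': (400, 640), 'fx': 486.914617848134, 'fy': 486.914617848134, 'cx': 321.1961910207498, 'cy': 195.9401722898552, 'eye': array([1.46724936, 0.22553031, 0.6983516 ]), 'rotation': array([0.73407032, 0.8451932 , 1.52744507]), 'shot': 1}
scene tray 0.97 [352. 229. 144.  72.] [0.543 0.187 0.006]
scene plate 0.83 [464. 223.  44.  29.] [0.482 0.447 0.01 ]
scene plate 0.57 [353. 213.  73.  33.] [0.525 0.179 0.05 ]
scene plate 0.57 [435. 168.  41.  45.] [0.251 0.393 0.02 ]
scene mat 0.6 [192. 227.  88.  46.] [ 0.564 -0.19   0.003]
scene scraper 0.94 [185. 212.  25.  38.] [ 0.556 -0.224  0.035]
scene bottle 0.91 [185. 268.  28.  52.] [ 0.773 -0.144  0.057]
scene refblock 0.91 [247. 286.  33.  28.] [ 0.759 -0.026  0.012]
{'image': (400, 640, 3), 'depth': (400, 640), 'fx': 383.8898681947188, 'fy': 383.8898681947188, 'cx': 317.59951375079396, 'cy': 193.19965672779367, 'eye': array([0.81061099, 0.81114532, 0.73492234]), 'rotation': array([0.24481729, 1.18198572, 2.54420859]), 'shot': 2}
side tray 0.9 [327. 238.  72.  90.] [0.534 0.213 0.004]
side plate 0.89 [394.
[... 981 characters left out ...]
 -4.16672766e+01, -2.46100116e+01, -1.52217190e-04,
        4.60158735e-04, -1.34388807e-05]), 'tool_pos': array([0.16927773, 0.54953971, 0.40473286]), 'tool_rot': array([4.67604707e-01, 3.10655632e+00, 1.85427956e-04]), 'contact_force': array([-0.40013555, -0.10351862,  0.39092345]), 'torque': array([ 0.03351567, -0.02903767,  0.03599501]), 'opening': 0.08504398705080754}
[[-6.01872307e-04  9.66094878e-01  2.58186607e-01  6.52326924e-02]
 [ 9.99999317e-01  8.40020974e-04 -8.12079552e-04  1.33793311e-03]
 [-1.00142806e-03  2.58185942e-01 -9.66094724e-01  3.02498347e-02]
 [ 0.00000000e+00  0.00000000e+00  0.00000000e+00  1.00000000e+00]] 309.70691628693146 321.3780743021219 193.60892960599529
```

View pics/scene0.png

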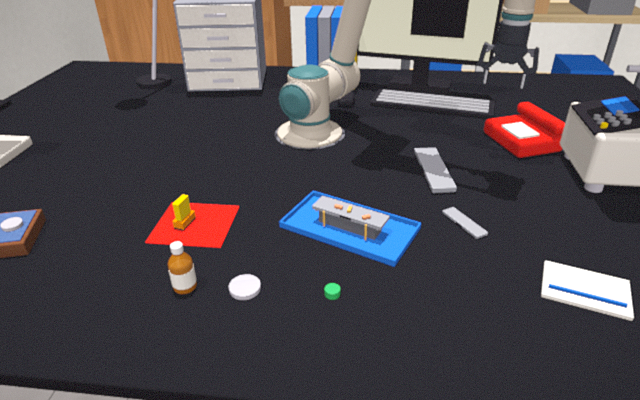

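View pics/side0.png

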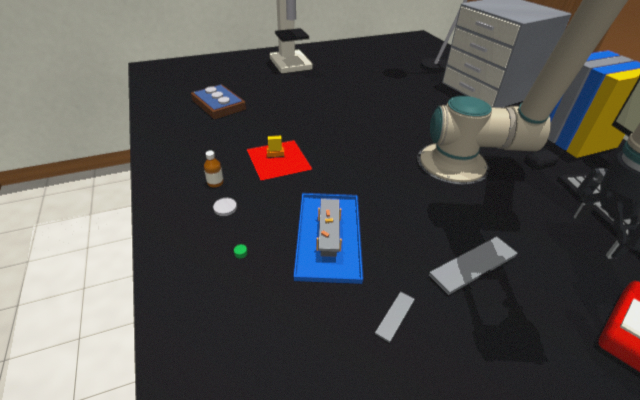

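```bash
python3 - <<'E'
import cv2,numpy as np
a=cv2.imread("pics/scene0.png")[185:275,130:490];b=cv2.imread("pics/side0.png")[120:300,220:440]
cv2.imwrite("pics/z1.png",cv2.resize(a,None,fx=2.2,fy=2.2,interpolation=3)); cv2.imwrite("pics/z2.png",cv2.resize(b,None,fx=3,fy=3,interpolation=3))
a=cv2.imread("pics/scene0.png")[190:250,300:410];cv2.imwrite("pics/z3.png",cv2.resize(a,None,fx=7,fy=7,interpolation=3))
E
```

```text
(no output)
```

View pics/z3.png

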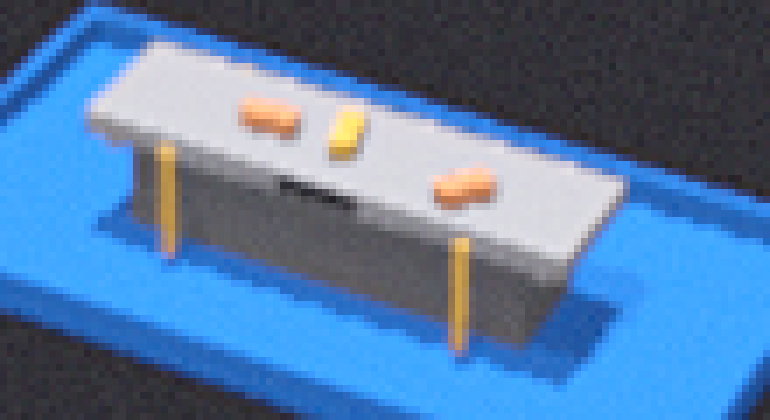

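View pics/z2.png

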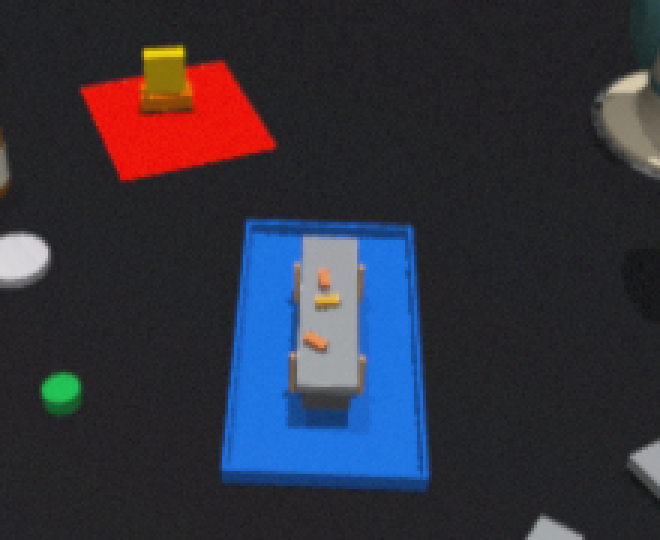

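The scene shows three plates: (353,213) on the stand in the blue tray, (464,223) a small one loose on the bench, and (435,168) a big one on the bench. The one meant is (353,213): it sits on the stand, carries the chips and has the black grip marks (crop above). Next I measure the poses.

```bash
python3 - <<'E'
from h import *
for n in ["scene","side"]:
    W=np.load(n+".npy").reshape(-1,3);I=cv2.imread(f"pics/{n}0.png").reshape(-1,3).astype(int)
    b,g,r=I.T
    def rect(m,name):
        P=W[m][:,:2]
        c,s,a=cv2.minAreaRect((P*1000).astype(np.float32)); print(n,name,m.sum(),np.round(c,1),np.round(s,1),round(a,1),"zmed",round(float(np.median(W[m][:,2])),4),"med",np.round(np.median(P,0),4))
    near=(abs(W[:,0]-.53)<.12)&(abs(W[:,1]-.19)<.18)
    rect(near&(abs(W[:,2]-.050)<.0035)&(abs(r-b)<30),"platetop")
    rect(near&(W[:,2]<.02)&(b>150)&(r<120),"tray")
    ch=near&(W[:,2]>.052)&(r-b>60)
    print(len(W),ch.sum())
    m=ch.reshape(400,640).astype(np.uint8);k,l,st,ce=cv2.connectedComponentsWithStats(m)
    for i in range(1,k):
        if st[i,4]>4: rect((l==i).ravel(),f"chip{np.round(ce[i])}")
    ms=(abs(W[:,0]-.56)<.14)&(abs(W[:,1]+.19)<.14)
    rect(ms&(W[:,2]<.01)&(r>150)&(g<80),"mat")
    rect(ms&(W[:,2]>.0715-.002)&(g>90)&(b<90)&(W[:,0]<.66),"scrtop")
    rect(ms&(W[:,2]>.012)&(g>60)&(b<90)&(W[:,0]<.66),"scrall")
    for nm,lo,hi in [("puck",(.75,.158),.03),("disc",(.755,-.024),.05),("bottle",(.765,-.14),.05)]:
        m=(np.hypot(W[:,0]-lo[0],W[:,1]-lo[1])<hi)&(W[:,2]>.009);rect(m,nm)
E
```

```text
scene platetop 853 [519.1 172.8] [179.6  54.2] 67.0 zmed 0.0501 med [0.5236 0.179 ]
scene tray 3671 [506.9 169. ] [316.  186.6] 67.1 zmed 0.005 med [0.5492 0.1961]
256000 79
scene chip[338. 206.] 28 [513.6 144.5] [17.4  9.5] 68.8 zmed 0.0574 med [0.514  0.1437]
scene chip[349. 208.] 22 [521.3 171. ] [ 7.9 16.9] 68.2 zmed 0.058 med [0.5242 0.1703]
scene chip[366. 216.] 29 [547.2 210.8] [11.1 18.8] 24.2 zmed 0.0562 med [0.5485 0.2112]
scene mat 2590 [ 542.2 -209.1] [179.8 186.9] 0.0 zmed 0.0031 med [ 0.5631 -0.1893]
scene scrtop 81 [ 547.2 -227.9] [18.8 45.3] 83.0 zmed 0.0727 med [ 0.5478 -0.2286]
scene scrall 500 [ 546.9 -228.2] [29.4 58.5] 75.6 zmed 0.041 med [ 0.5561 -0.2245]
scene puck 166 [748.6 154.1] [30.8 30.2] 6.4 zmed 0.0159 med [0.7509 0.1536]
scene disc 550 [753.4 -25.5] [64.8 62.5] 58.2 zmed 0.012 med [ 0.7547 -0.0252]
scene bottle 1007 [ 764.8 -147.4] [38.  47.4] 40.8 zmed 0.0617 med [ 0.773  -0.1439]
side platetop 849 [518.8 171.3] [179.5  48.9] 67.5 zmed 0.0499 med [0.523  0.1834]
side tray 3574 [516.4 169.8] [303.2 162.5] 66.8 zmed 0.0042 med [0.531  0.2068]
256000 72
side chip[328. 212.] 21 [511.6 143. ] [19.1  7.9] 67.4 zmed 0.0581 med [0.5117 0.1429]
side chip[329. 220.] 25 [518.3 169.8] [11.1 19. ] 83.9 zmed 0.0577 med [0.5193 0.1692]
side chip[325. 233.] 26 [546.4 208.8] [ 8.9 20.9] 18.7 zmed 0.0575 med [0.546  0.2099]
side mat 1416 [ 541.  -213.3] [172.8 194.2] 0.7 zmed 0.0031 med [ 0.5493 -0.1913]
side scrtop 40 [ 545.8 -232.7] [21.2 39.3] 76.7 zmed 0.073 med [ 0.5461 -0.2295]
side scrall 288 [ 546.7 -228.8] [33.3 54.2] 71.0 zmed 0.0414 med [ 0.5477 -0.2247]
side puck 119 [747.9 151.5] [30.8 31.3] 4.2 zmed 0.0157 med [0.748  0.1539]
side disc 277 [752.6 -28.4] [61.2 62.4] 33.5 zmed 0.0121 med [ 0.7532 -0.0264]
side bottle 467 [ 760.8 -146. ] [37.2 46.1] 58.8 zmed 0.0611 med [ 0.7602 -0.1379]
```

```bash
cat >> h.py <<'E'
def go(x,y,z,yaw,cur=None):
    """grasp-point target (world m), yaw = direction deg of tool y"""
    s=bot.get_state();T=R.from_rotvec(s["tool_rot"]).as_matrix()
    yw=np.degrees(np.arctan2(T[1,1],T[0,1]))
    a=np.radians(yaw);ey=np.array([np.cos(a),np.sin(a),0]);ez=np.array([0,0,-1.]);ex=np.cross(ey,ez)
    Tg=np.stack([ex,ey,ez],1);tcp=np.array([x,y,z+.155])
    rv=R.from_matrix(T.T@Tg).as_rotvec()
    d=tcp-s["tool_pos"]
    print("t",s["time_s"],"tcp",np.round(s["tool_pos"],4),"yaw",round(yw,2),"tilt",round(float(np.degrees(np.arccos(-T[2,2]))),2))
    print("turn rad",np.round(rv,3)," shift mm before turn",np.round(T.T@d*1000,1)," after turn",np.round(Tg.T@d*1000,1))
E
python3 -m jog '[[[-29.5,-31.5,2.5,0,0,0,1],[-29.5,-31.5,2.5,0,0,0,1],[-29.5,-31.5,2.5,0,0,0,1],[-29.5,-31.5,2.5,0,0,0,1],[-29.5,-31.5,2.5,0,0,0,1],[-29.5,-31.5,2.5,0,0,0,1],[-29.5,-31.5,2.5,0,0,0,1],[-29.5,-31.5,2.5,0,0,0,1],[-29.5,-31.5,2.5,0,0,0,1],[-29.5,-31.5,2.5,0,0,0,1]]]'
python3 -m jog '[[[-29.5,-31.5,2.5,0,0,0,1],[-29.5,-31.5,2.5,0,0,0,1],[-29.5,-31.5,2.5,0,0,0,1],[-29.5,-31.5,2.5,0,0,0,1],[-29.5,-31.5,2.5,0,0,0,1],[-29.5,-31.5,2.5,0,0,0,1],[-29.5,-31.5,2.5,0,0,0,1],[-29.5,-31.5,2.5,0,0,0,1],[-29.5,-31.5,2.5,0,0,0,1],[0,0,0,0,0,0,1]]]'
python3 - <<'E'
from h import *
p=bot.snapshot("wrist");s=bot.get_state();np.savez("w1.npz",d=p["depth"],T=p["T_tool_cam"],pos=s["tool_pos"],rot=s["tool_rot"],k=[p["fx"],p["cx"],p["cy"]]);cv2.imwrite("pics/w1.png",p["image"])
go(.5465,-.229,.053,80)
E
```

```text
time_s: 2.3
tool_pos: [0.3589, 0.1604, 0.3799]
tool_rot: [0.467, 3.106, 0.001]
contact_force: [0.5, 0.4, -0.4]
opening: 0.0852
time_s: 3.55
tool_pos: [0.53, -0.1901, 0.3566]
tool_rot: [0.472, 3.105, -0.001]
contact_force: [-0.6, -1.0, -0.9]
opening: 0.0855
t 3.6 tcp [ 0.5291 -0.1885  0.3567] yaw 72.77 tilt 0.06
turn rad [ 0.001 -0.001 -0.126]  shift mm before turn [-28.8 -33.6 148.6]  after turn [-24.2 -36.8 148.7]
```

View pics/w1.png

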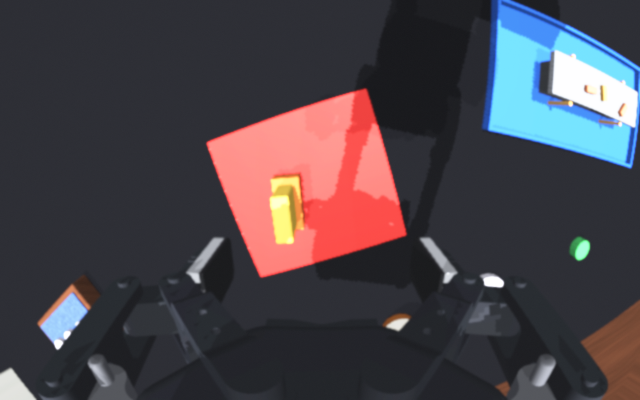

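The wrist picture shows the mat from (207,143) to (405,235), with the scraper upright at (287,208). I'll measure it from this view.

```bash
cat >> h.py <<'E'
def wworld(d,T,pos,rot,k):
    f,cx,cy=k;H,W=d.shape;u,v=np.meshgrid(np.arange(W),np.arange(H))
    x=u-cx;y=v-cy;r=np.hypot(x,y)+1e-9;th=np.minimum(r/f,1.45);t=np.tan(th)
    P=np.stack([x/r*t*d,-y/r*t*d,-d],-1)
    P=P@T[:3,:3].T+T[:3,3]
    return P@R.from_rotvec(rot).as_matrix().T+pos
E
cat > m.py <<'E'
from h import *
import sys
z=np.load(sys.argv[1]+".npz");W=wworld(z["d"],z["T"],z["pos"],z["rot"],z["k"]).reshape(-1,3)
I=cv2.imread(f"pics/{sys.argv[1]}.png").reshape(-1,3).astype(int);b,g,r=I.T;ok=z["d"].ravel()>0
def rect(m,name):
    m=m&ok;P=W[m][:,:2]
    if m.sum()<4: print(name,m.sum());return
    c,s,a=cv2.minAreaRect((P*1000).astype(np.float32));print(name,m.sum(),np.round(c,1),np.round(s,1),round(a,1),"zmed",round(float(np.median(W[m][:,2])),4))
ms=(abs(W[:,0]-.56)<.17)&(abs(W[:,1]+.19)<.17)
rect(ms&(W[:,2]<.008)&(r>130)&(g<110)&(r-b>80),"mat")
rect(ms&(W[:,2]>.071)&(r-b>60)&(W[:,2]<.09),"scrtop")
rect(ms&(W[:,2]>.021)&(W[:,2]<.028)&(r-b>60),"foot")
rect(ms&(W[:,2]>.017)&(r-b>60),"all")
E
python3 m.py w1
```

```text
mat 7929 [ 541.8 -205.3] [174.7 185.1] 0.5 zmed 0.0035
scrtop 735 [ 544.2 -228.1] [16.5 44.5] 78.1 zmed 0.0733
foot 525 [ 543.6 -227.7] [28.7 55.8] 78.0 zmed 0.0254
all 1731 [ 533.2 -225.4] [82.3 38. ] 10.0 zmed 0.0597
```

```bash
python3 - <<'E'
from h import *
go(.545,-.228,.053,78)
E
```

```text
t 3.6 tcp [ 0.5291 -0.1885  0.3567] yaw 72.77 tilt 0.06
turn rad [ 0.001 -0.001 -0.091]  shift mm before turn [-27.1 -33.1 148.6]  after turn [-23.8 -35.3 148.7]
```

```bash
python3 -m jog '[[[0,0,0,0,0,-0.091,1],[-12,-17.5,10,0,0,0,1],[-12,-18,20,0,0,0,1],[0,0,25,0,0,0,1],[0,0,25,0,0,0,1],[0,0,25,0,0,0,1],[0,0,20,0,0,0,1],[0,0,14,0,0,0,1],[0,0,8,0,0,0,1],[0,0,0,0,0,0,1]]]' 40
python3 - <<'E'
from h import *
go(.545,-.228,.053,78)
p=bot.snapshot("wrist");cv2.imwrite("pics/w2.png",p["image"])
E
```

```text
time_s: 4.85
tool_pos: [0.5449, -0.2273, 0.2095]
tool_rot: [-0.326, -3.124, -0.001]
contact_force: [0.0, 0.3, 1.7]
opening: 0.0852
t 4.85 tcp [ 0.5449 -0.2273  0.2095] yaw 78.08 tilt 0.05
turn rad [ 0.    -0.001  0.001]  shift mm before turn [-0.2 -0.7  1.5]  after turn [-0.2 -0.7  1.5]
```

View pics/w2.png

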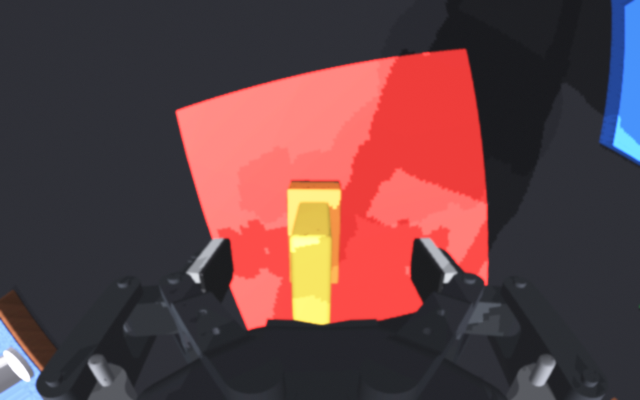

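The scraper at (313,250) lies between the open fingers and square to them, so I'll close.

```bash
python3 -m jog '[[[0,0,0,0,0,0,0],[0,0,0,0,0,0,0],[0,0,0,0,0,0,0],[0,0,0,0,0,0,0],[0,0,0,0,0,0,0],[0,0,0,0,0,0,0],[0,0,0,0,0,0,0],[0,0,-10,0,0,0,0],[0,0,-30,0,0,0,0],[0,0,-40,0,0,0,0]]]' 50
python3 - <<'E'
from h import *
p=bot.snapshot("wrist");s=bot.get_state();np.savez("w3.npz",d=p["depth"],T=p["T_tool_cam"],pos=s["tool_pos"],rot=s["tool_rot"],k=[p["fx"],p["cx"],p["cy"]]);cv2.imwrite("pics/w3.png",p["image"])
a=np.radians(67);u=np.array([np.cos(a),np.sin(a)]);c=np.array([.519,.172])
q=c-.085*u;print(q);go(*q,.16,67)
E
python3 m.py w3
```

```text
time_s: 6.15
tool_pos: [0.5445, -0.2267, 0.2899]
tool_rot: [-0.326, -3.122, -0.003]
contact_force: [1.8, 0.2, -1.3]
opening: 0.0157
[0.48578785 0.09375709]
t 6.2 tcp [ 0.5462 -0.2275  0.2963] yaw 78.1 tilt 0.45
turn rad [-0.001  0.008  0.194]  shift mm before turn [125.2 301.9 -20.2]  after turn [181.1 272.1 -18.7]
mat 1072 [ 548.  -209.6] [174.8 185.1] 0.4 zmed 0.0073
scrtop 0
foot 0
all 6552 [ 529.6 -239.6] [76.6 51.7] 47.2 zmed 0.1585
```

View pics/w3.png

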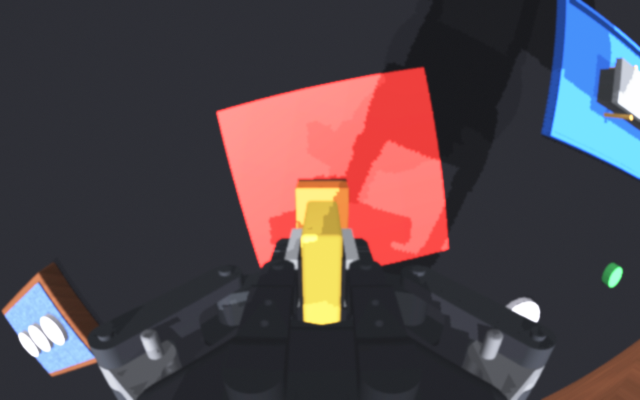

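```bash
python3 -m jog '[[[0,0,-6,0,0,0.097,0],[0,0,-6,0,0,0.097,0],[26,39,-1,0,0,0,0],[26,39,-1,0,0,0,0],[26,39,-1,0,0,0,0],[26,39,-1,0,0,0,0],[26,39,-1,0,0,0,0],[26,39,-1,0,0,0,0],[25,38,0,0,0,0,0],[0,0,0,0,0,0,0]]]' 50
python3 - <<'E'
from h import *
p=bot.snapshot("wrist");s=bot.get_state();np.savez("w4.npz",d=p["depth"],T=p["T_tool_cam"],pos=s["tool_pos"],rot=s["tool_rot"],k=[p["fx"],p["cx"],p["cy"]]);cv2.imwrite("pics/w4.png",p["image"])
z=np.load("w4.npz");W=wworld(z["d"],z["T"],z["pos"],z["rot"],z["k"]).reshape(-1,3);I=p["image"].reshape(-1,3).astype(int);b,g,r=I.T
def rect(m,name):
    m=m&(p["depth"].ravel()>0);P=W[m][:,:2]
    if m.sum()<4: print(name,m.sum());return
    c,s_,a=cv2.minAreaRect((P*1000).astype(np.float32));print(name,m.sum(),np.round(c,1),np.round(s_,1),round(a,1),"z",np.round(np.percentile(W[m][:,2],[5,50,95]),4))
near=(abs(W[:,0]-.53)<.12)&(abs(W[:,1]-.19)<.18)
rect(near&(abs(W[:,2]-.05)<.004)&(abs(r-b)<40),"plate")
rect(near&(W[:,2]<.02)&(b-r>80),"tray")
m=(near&(W[:,2]>.052)&(W[:,2]<.064)&(r-b>50)).reshape(400,640).astype(np.uint8)
k,l,st,ce=cv2.connectedComponentsWithStats(m)
for i in range(1,k):
    if st[i,4]>15: rect((l==i).ravel(),f"chip{np.round(ce[i])}")
o=(r-b>70)&(g<r-50)&(np.hypot(W[:,0]-s["tool_pos"][0],W[:,1]-s["tool_pos"][1])<.05)&(W[:,2]>.08)
rect(o,"foot")
o=(r-b>70)&(np.hypot(W[:,0]-s["tool_pos"][0],W[:,1]-s["tool_pos"][1])<.05)&(W[:,2]>.08)
print(np.histogram(W[o][:,2],bins=np.arange(.08,.2,.006)))
a=np.radians(67);u=np.array([np.cos(a),np.sin(a)]);c=np.array([.519,.172])
go(*(c-.085*u),.104,67)
E
```

```text
time_s: 7.45
tool_pos: [0.4835, 0.0966, 0.3083]
tool_rot: [-0.62, -3.079, -0.002]
contact_force: [0.9, -0.9, -1.9]
opening: 0.0154
plate 9160 [517.8 170.7] [179.3  62.1] 67.2 z [0.0494 0.0506 0.0517]
tray 30671 [525.1 174. ] [324.1 174.1] 66.9 z [0.0033 0.0047 0.0164]
chip[423. 206.] 291 [518.9 168.3] [ 8.5 20.4] 79.3 z [0.0545 0.0584 0.0596]
chip[386. 210.] 206 [510.8 141.3] [19.3  9.4] 70.7 z [0.0549 0.0583 0.0595]
chip[472. 213.] 98 [542.6 206.9] [ 2.2 18.3] 30.3 z [0.0532 0.057  0.0589]
foot 611 [462.4  86.7] [63.7 22.5] 66.8 z [0.1081 0.1216 0.1342]
(array([   0,    0,    0,    0,   57,  108,  157, 1225,  107,  136,  151,
        153,  179,  206,  317, 3393,    0,    0,    0]), array([0.08 , 0.086, 0.092, 0.098, 0.104, 0.11 , 0.116, 0.122, 0.128,
       0.134, 0.14 , 0.146, 0.152, 0.158, 0.164, 0.17 , 0.176, 0.182,
       0.188, 0.194]))
t 7.5 tcp [0.4841 0.0952 0.3082] yaw 67.16 tilt 0.02
turn rad [-0.    -0.     0.003]  shift mm before turn [-2.1 -0.7 49.2]  after turn [-2.1 -0.7 49.2]
```

View pics/w4.png

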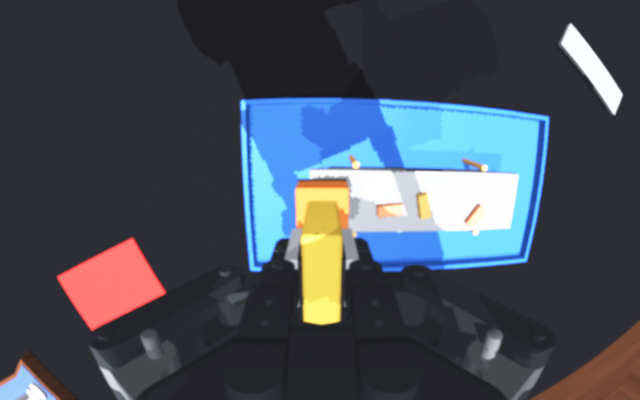

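```bash
python3 -m jog '[[[-2,-1,8,0,0,0,0],[0,0,10,0,0,0,0],[0,0,10,0,0,0,0],[0,0,8,0,0,0,0],[0,0,6,0,0,0,0],[0,0,4,0,0,0,0],[0,0,2,0,0,0,0],[0,0,0,0,0,0,0],[0,0,0,0,0,0,0],[0,0,0,0,0,0,0]]]' 50
python3 - <<'E'
from h import *
a=np.radians(67);u=np.array([np.cos(a),np.sin(a)]);c=np.array([.519,.172])
print(bot.get_state()["contact_force"])
go(*(c+.1*u),.104,67)
p=bot.snapshot("side");cv2.imwrite("pics/s2.png",cv2.resize(p["image"][170:290,260:400],None,fx=5,fy=5,interpolation=3))
E
```

```text
time_s: 8.75
tool_pos: [0.4862, 0.0923, 0.2604]
tool_rot: [0.627, 3.078, 0.0]
contact_force: [-0.6, -0.5, -0.8]
opening: 0.0152
[-0.56614946 -0.45684303 -0.77113357]
t 8.75 tcp [0.4862 0.0923 0.2604] yaw 66.98 tilt 0.04
turn rad [ 0.     0.001 -0.   ]  shift mm before turn [  1.  186.1   1.5]  after turn [  1.  186.1   1.4]
```

View pics/s2.png

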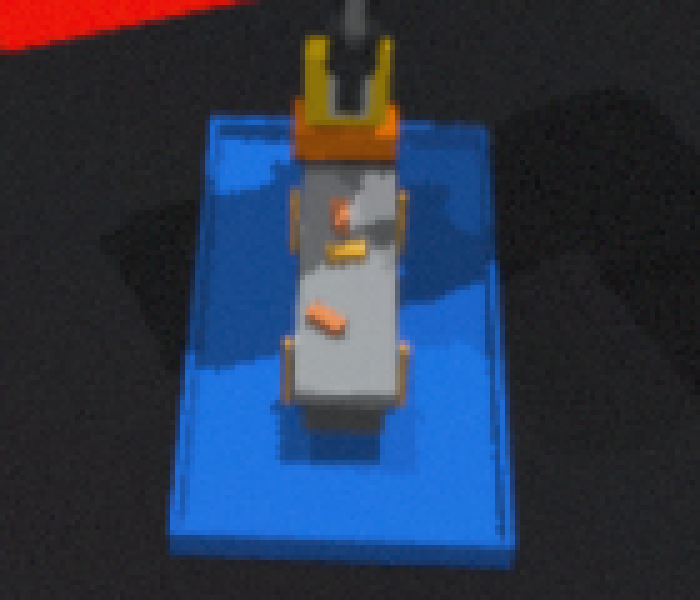

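The scraper at (345,130) spans the plate's width, behind all three chips. Sweeping now.

```bash
python3 -m jog '[[[0,4,1.5,0,0,0,0],[0,8,0,0,0,0,0],[0,8,0,0,0,0,0],[0,8,0,0,0,0,0],[0,8,0,0,0,0,0],[0,8,0,0,0,0,0],[0,8,0,0,0,0,0],[0,8,0,0,0,0,0],[0,8,0,0,0,0,0],[0,8,0,0,0,0,0]]]' 50
python3 - <<'E'
from h import *
a=np.radians(67);u=np.array([np.cos(a),np.sin(a)]);c=np.array([.519,.172])
go(*(c+.1*u),.104,67)
p=bot.snapshot("side");cv2.imwrite("pics/s3.png",cv2.resize(p["image"][170:290,260:400],None,fx=5,fy=5,interpolation=3))
E
```

```text
time_s: 10.05
tool_pos: [0.5161, 0.1627, 0.2587]
tool_rot: [0.627, 3.078, 0.0]
contact_force: [-1.0, -0.7, -1.6]
opening: 0.0154
t 10.05 tcp [0.5161 0.1627 0.2587] yaw 66.98 tilt 0.01
turn rad [ 0. -0. -0.]  shift mm before turn [  1.  109.7  -0.3]  after turn [  0.9 109.7  -0.3]
```

View pics/s3.png

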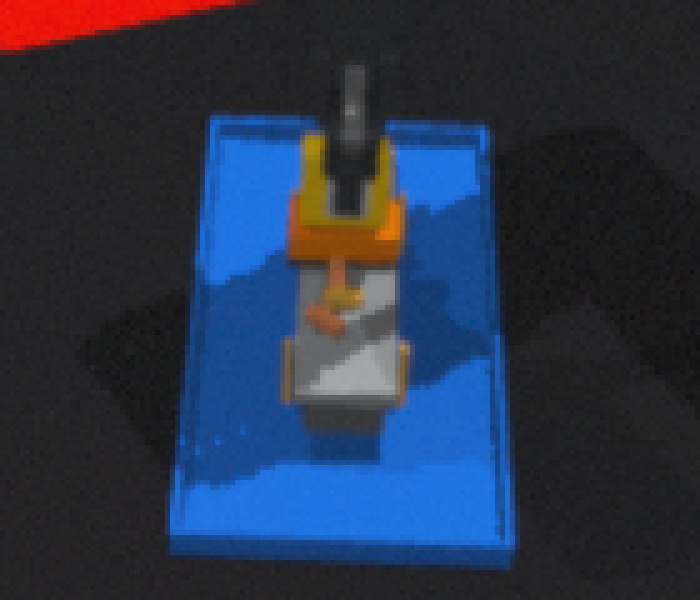

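Chips are bunched ahead of the foot, at about (335,300). Continuing.

```bash
python3 -m jog '[[[0,6,0,0,0,0,0],[0,8,0,0,0,0,0],[0,8,0,0,0,0,0],[0,8,0,0,0,0,0],[0,8,0,0,0,0,0],[0,8,0,0,0,0,0],[0,7,0,0,0,0,0],[0,7,0,0,0,0,0],[0,7,0,0,0,0,0],[0,6,0,0,0,0,0]]]' 50
python3 -m jog '[[[0,6,0,0,0,0,0],[0,6,0,0,0,0,0],[0,6,0,0,0,0,0],[0,6,0,0,0,0,0],[0,6,0,0,0,0,0],[0,4,0,0,0,0,0],[0,0,0,0,0,0,0],[0,0,0,0,0,0,0],[0,0,0,0,0,0,0],[0,0,0,0,0,0,0]]]' 50
python3 - <<'E'
from h import *
a=np.radians(67);u=np.array([np.cos(a),np.sin(a)]);c=np.array([.519,.172])
go(*(c+.1*u),.104,67)
for n in["side","scene"]:
  p=bot.snapshot(n);I=p["image"][170:290,260:400] if n=="side" else p["image"][180:270,270:430]
  cv2.imwrite(f"pics/{n}4.png",cv2.resize(I,None,fx=5,fy=5,interpolation=3))
E
```

```text
time_s: 11.35
tool_pos: [0.5446, 0.2299, 0.2587]
tool_rot: [0.627, 3.078, 0.0]
contact_force: [-0.2, 0.6, -2.1]
opening: 0.0152
time_s: 12.6
tool_pos: [0.5577, 0.2606, 0.2588]
tool_rot: [-0.627, -3.078, -0.0]
contact_force: [-0.4, 0.2, -0.9]
opening: 0.0157
t 12.6 tcp [0.5577 0.2606 0.2588] yaw 66.97 tilt 0.0
turn rad [ 0.    -0.    -0.001]  shift mm before turn [ 1.   3.3 -0.2]  after turn [ 1.   3.3 -0.2]
```

View pics/side4.png

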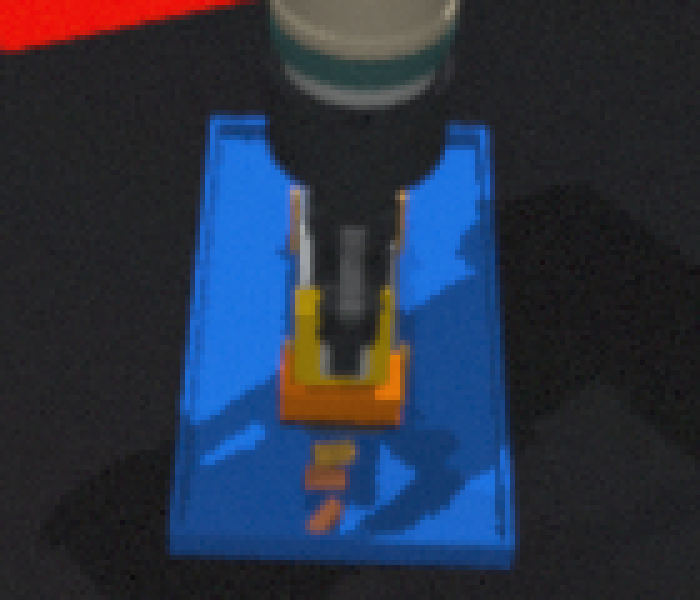

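View pics/scene4.png

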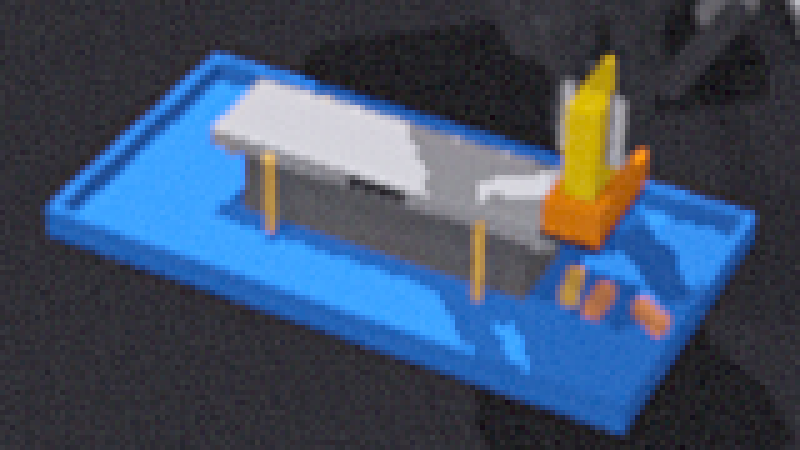

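All three chips lie in the tray, at (333,452), (325,477) and (325,517) in the side crop, and the plate is still on its stand. I'll take the scraper back.

```bash
python3 -m jog '[[[0,0,-10,0,0,0,0],[0,0,-25,0,0,0,0],[0,0,-25,0,0,0,0],[0,0,-10,0,0,-0.096,0],[0,0,0,0,0,-0.096,0],[0,0,0,0,0,0,0],[-10,-30,0,0,0,0,0],[-15,-40,0,0,0,0,0],[-15,-40,0,0,0,0,0],[-15,-40,0,0,0,0,0]]]' 50
python3 - <<'E'
from h import *
go(.545,-.220,.08,78)
E
```

```text
time_s: 13.95
tool_pos: [0.5803, 0.1014, 0.3289]
tool_rot: [0.331, 3.124, 0.0]
contact_force: [0.2, 0.4, -1.5]
opening: 0.0154
t 13.95 tcp [0.5803 0.1014 0.3289] yaw 77.89 tilt 0.01
turn rad [ 0.     0.    -0.002]  shift mm before turn [ -32.8 -321.6   93.8]  after turn [ -32.3 -321.7   93.9]
```

```bash
python3 -m jog '[[[-3,-40,0,0,0,0,0],[-4,-40,0,0,0,0,0],[-4,-40,0,0,0,0,0],[-4,-40,5,0,0,0,0],[-4,-40,10,0,0,0,0],[-4,-40,15,0,0,0,0],[-4,-40,20,0,0,0,0],[-3,-26,20,0,0,0,0],[0,0,14,0,0,0,0],[0,0,0,0,0,0,0]]]' 50
python3 - <<'E'
from h import *
go(.545,-.220,.0545,78)
p=bot.snapshot("scene");cv2.imwrite("pics/sc5.png",cv2.resize(p["image"][150:310,130:430],None,fx=2.6,fy=2.6,interpolation=3))
E
```

```text
time_s: 15.2
tool_pos: [0.5454, -0.2023, 0.2436]
tool_rot: [-0.33, -3.121, -0.003]
contact_force: [-0.6, -0.2, -1.0]
opening: 0.0158
t 15.2 tcp [ 0.5454 -0.2023  0.2436] yaw 77.92 tilt 0.2
turn rad [ 0.002 -0.003 -0.001]  shift mm before turn [ -3.4 -17.5  34. ]  after turn [ -3.3 -17.4  34.1]
```

View pics/sc5.png

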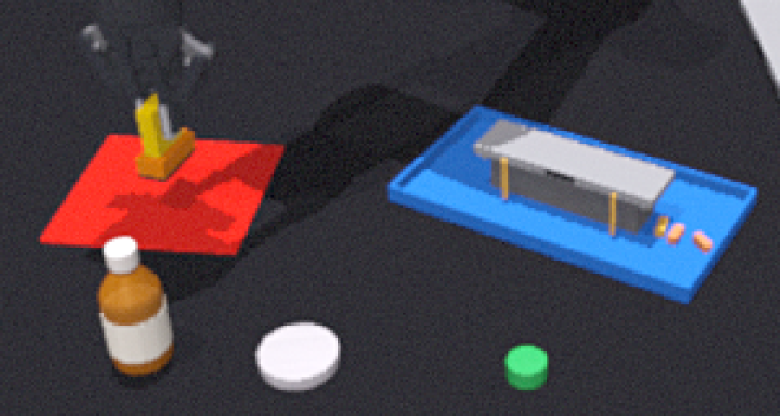

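The scraper hangs above the mat's middle, at (160,150) in the crop. Lowering it there.

```bash
python3 -m jog '[[[0,-4,6,0,0,0,0],[0,-4,8,0,0,0,0],[0,0,6,0,0,0,0],[0,0,5,0,0,0,0],[0,0,3,0,0,0,0],[0,0,2,0,0,0,0],[0,0,0,0,0,0,0],[0,0,0,0,0,0,0],[0,0,0,0,0,0,0],[0,0,0,0,0,0,0]]]' 50
python3 - <<'E'
from h import *
go(.545,-.220,.0545,78)
E
```

```text
time_s: 16.5
tool_pos: [0.5443, -0.2108, 0.2148]
tool_rot: [0.329, 3.124, -0.0]
contact_force: [-0.7, -0.2, -0.6]
opening: 0.0156
t 16.5 tcp [ 0.5443 -0.2108  0.2148] yaw 77.98 tilt 0.02
turn rad [ 0.  0. -0.]  shift mm before turn [-2.6 -8.8  5.3]  after turn [-2.6 -8.8  5.3]
```

```bash
python3 -m jog '[[[0,0,1.5,0,0,0,0],[0,0,1.5,0,0,0,0],[0,0,1,0,0,0,0],[0,0,0.8,0,0,0,0],[0,0,0.5,0,0,0,0],[0,0,0,0,0,0,0],[0,0,0,0,0,0,0],[0,0,0,0,0,0,0],[0,0,0,0,0,0,0],[0,0,0,0,0,0,0]]]' 50
python3 - <<'E'
from h import *
go(.545,-.220,.0545,78)
E
```

```text
time_s: 17.75
tool_pos: [0.5441, -0.2107, 0.2105]
tool_rot: [0.329, 3.124, -0.0]
contact_force: [-3.2, 1.6, 7.4]
opening: 0.0153
t 17.75 tcp [ 0.5441 -0.2107  0.2105] yaw 77.98 tilt 0.01
turn rad [-0.  0. -0.]  shift mm before turn [-2.8 -8.9  1. ]  after turn [-2.8 -8.9  1. ]
```

A contact force of 7.4 N upward shows it is standing on the mat. Releasing and retreating upward.

```bash
python3 -m jog '[[[0,0,0,0,0,0,1],[0,0,0,0,0,0,1],[0,0,0,0,0,0,1],[0,0,0,0,0,0,1],[0,0,0,0,0,0,1],[0,0,-15,0,0,0,1],[0,0,-35,0,0,0,1],[0,0,-40,0,0,0,1],[0,0,-30,0,0,0,1],[0,0,0,0,0,0,1]]]' 50
python3 - <<'E'
from h import *
p=bot.snapshot("wrist");s=bot.get_state();np.savez("w6.npz",d=p["depth"],T=p["T_tool_cam"],pos=s["tool_pos"],rot=s["tool_rot"],k=[p["fx"],p["cx"],p["cy"]]);cv2.imwrite("pics/w6.png",p["image"])
go(.5185,.1715,.16,-23)
E
python3 m.py w6
```

```text
time_s: 19.0
tool_pos: [0.545, -0.2111, 0.3332]
tool_rot: [0.328, 3.117, -0.004]
contact_force: [0.6, -0.3, -1.0]
opening: 0.0853
t 19.05 tcp [ 0.5444 -0.2109  0.3312] yaw 77.98 tilt 0.2
turn rad [0.002 0.003 1.762]  shift mm before turn [105.  368.6  15.5]  after turn [ 341.9 -173.2   16.2]
mat 9938 [ 541.4 -206.4] [174.8 184.9] 0.3 zmed 0.0015
scrtop 382 [ 543.1 -208.6] [15.7 42.7] 77.5 zmed 0.0715
foot 762 [ 543.6 -209. ] [28.3 55.5] 78.6 zmed 0.0235
all 1510 [ 543.6 -209. ] [28.3 55.5] 78.6 zmed 0.027
```

View pics/w6.png

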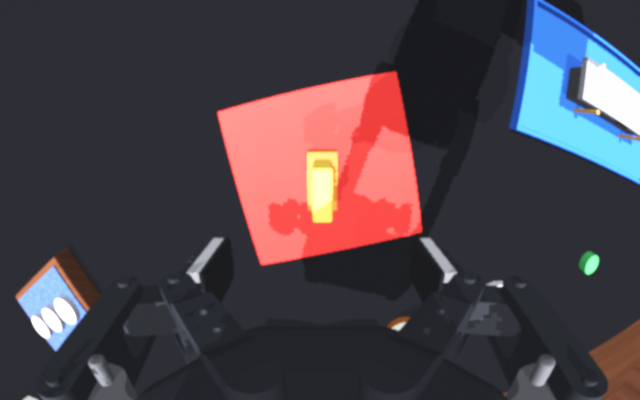

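The scraper stands upright and free in the mat's middle, at (322,187). I'll move over the plate and turn the jaws.

```bash
python3 -m jog '[[[10,30,0,0,0,0,1],[12,42,2,0,0,0,1],[12,42,2,0,0,0,1],[12,42,2,0,0,0,1],[12,42,2,0,0,0,1],[12,42,2,0,0,0,1],[12,42,2,0,0,0,1],[12,42,2,0,0,0,1],[11,38,1,0,0,0,1],[0,5,0,0,0,0.18,1]]]' 60
python3 -m jog '[[[0,0,0,0,0,0.175,1],[0,0,0,0,0,0.175,1],[0,0,0,0,0,0.175,1],[0,0,0,0,0,0.175,1],[0,0,0,0,0,0.175,1],[0,0,0,0,0,0.175,1],[0,0,0,0,0,0.175,1],[0,0,0,0,0,0.175,1],[0,0,0,0,0,0.175,1],[0,0,0,0,0,0,1]]]' 60
python3 - <<'E'
from h import *
p=bot.snapshot("wrist");s=bot.get_state();cv2.imwrite("pics/w7.png",p["image"])
W=wworld(p["depth"],np.array(p["T_tool_cam"]),s["tool_pos"],s["tool_rot"],[p["fx"],p["cx"],p["cy"]]).reshape(-1,3);I=p["image"].reshape(-1,3).astype(int);b,g,r=I.T
m=(p["depth"].ravel()>0)&(abs(W[:,0]-.53)<.12)&(abs(W[:,1]-.18)<.15)&(abs(W[:,2]-.05)<.004)&(abs(r-b)<40)
print(cv2.minAreaRect((W[m][:,:2]*1000).astype(np.float32)),np.median(W[m][:,2]))
m2=m.reshape(400,640).astype(np.uint8);cv2.imwrite("pics/mask.png",m2*255)
go(.5185,.1715,.047,-23)
E
```

```text
time_s: 20.3
tool_pos: [0.5169, 0.1723, 0.3129]
tool_rot: [-0.61, -3.078, 0.001]
contact_force: [0.4, 0.3, 0.1]
opening: 0.0853
time_s: 21.55
tool_pos: [0.5175, 0.1699, 0.3132]
tool_rot: [-2.611, -1.746, 0.004]
contact_force: [-0.2, 0.2, 0.7]
opening: 0.0856
((517.6072387695312, 171.9576416015625), (178.95556640625, 61.44291305541992), 67.26254272460938) 0.05068302305510658
t 21.6 tcp [0.5176 0.1699 0.3134] yaw -22.4 tilt 0.12
turn rad [-0.002  0.001  0.01 ]  shift mm before turn [  1.9   0.5 111.4]  after turn [  1.8   0.2 111.4]
```

View pics/w7.png

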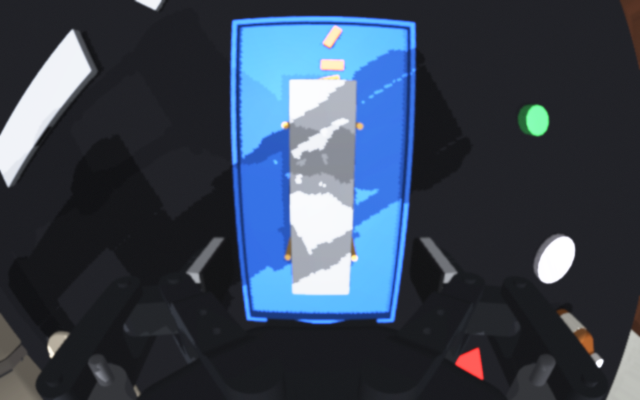

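The jaws straddle the plate at (322,187); all three chips lie at the far end, at (332,37), (332,65) and (330,78). Descending.

```bash
python3 -m jog '[[[2,0,10,0,0,0.008,1],[0,0,20,0,0,0,1],[0,0,20,0,0,0,1],[0,0,20,0,0,0,1],[0,0,15,0,0,0,1],[0,0,12,0,0,0,1],[0,0,9,0,0,0,1],[0,0,5,0,0,0,1],[0,0,0,0,0,0,1],[0,0,0,0,0,0,1]]]' 60
python3 - <<'E'
from h import *
go(.5185,.1715,.047,-23)
p=bot.snapshot("wrist");cv2.imwrite("pics/w8.png",p["image"])
E
```

```text
time_s: 22.85
tool_pos: [0.519, 0.1719, 0.2038]
tool_rot: [2.62, 1.733, 0.002]
contact_force: [-0.2, -0.9, -0.3]
opening: 0.0854
t 22.85 tcp [0.519  0.1719 0.2038] yaw -23.03 tilt 0.06
turn rad [ 0.001 -0.001 -0.001]  shift mm before turn [-0.6 -0.3  1.8]  after turn [-0.6 -0.3  1.8]
```

View pics/w8.png

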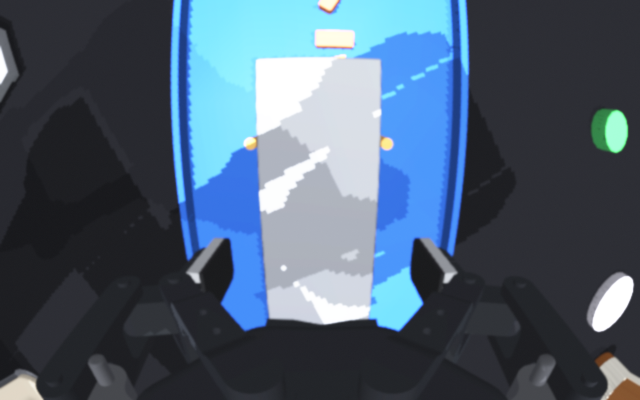

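```bash
python3 -m jog '[[[0,0,3,0,0,0,1],[0,0,3,0,0,0,1],[0,0,0,0,0,0,0],[0,0,0,0,0,0,0],[0,0,0,0,0,0,0],[0,0,0,0,0,0,0],[0,0,0,0,0,0,0],[0,0,0,0,0,0,0],[0,0,0,0,0,0,0],[0,0,0,0,0,0,0]]]' 80
python3 - <<'E'
from h import *
go(.5185,.1715,.043,-23);print(bot.get_state()["contact_force"])
p=bot.snapshot("scene");cv2.imwrite("pics/sc8.png",cv2.resize(p["image"][170:270,270:430],None,fx=5,fy=5,interpolation=3))
E
```

```text
time_s: 24.15
tool_pos: [0.5187, 0.172, 0.1978]
tool_rot: [-2.62, -1.733, -0.001]
contact_force: [-2.0, 0.7, 5.3]
opening: 0.0485
t 24.15 tcp [0.5187 0.172  0.1978] yaw -23.04 tilt 0.03
turn rad [-0.    -0.    -0.001]  shift mm before turn [-0.5  0.  -0.2]  after turn [-0.5  0.  -0.2]
[-1.97917089  0.72659561  5.30925884]
```

View pics/sc8.png

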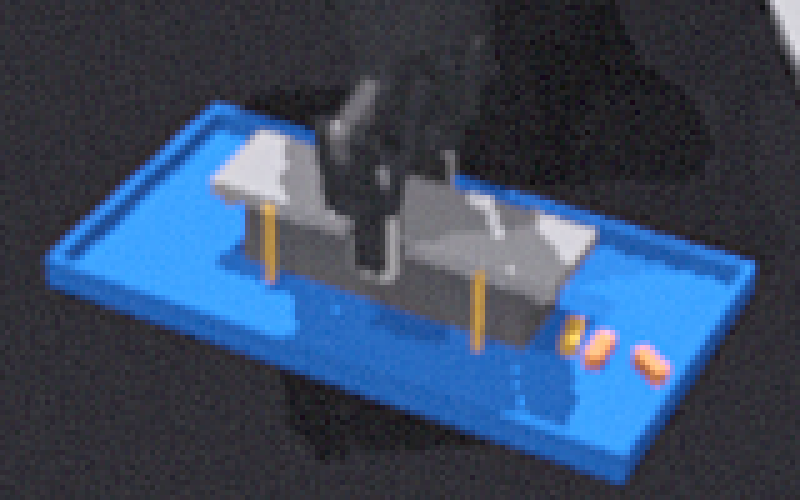

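The fingers grip the plate at its marks (crop 375,220); opening is 48.5 mm. I'll lift it 125 mm slowly.

```bash
python3 -m jog '[[[0,0,-2,0,0,0,0],[0,0,-4,0,0,0,0],[0,0,-6,0,0,0,0],[0,0,-8,0,0,0,0],[0,0,-8,0,0,0,0],[0,0,-8,0,0,0,0],[0,0,-8,0,0,0,0],[0,0,-8,0,0,0,0],[0,0,-8,0,0,0,0],[0,0,-8,0,0,0,0]]]' 80
python3 -m jog '[[[0,0,-8,0,0,0,0],[0,0,-8,0,0,0,0],[0,0,-8,0,0,0,0],[0,0,-8,0,0,0,0],[0,0,-8,0,0,0,0],[0,0,-8,0,0,0,0],[0,0,-6,0,0,0,0],[0,0,-4,0,0,0,0],[0,0,-2,0,0,0,0],[0,0,0,0,0,0,0]]]' 80
python3 -m jog '[[[0,0,0,0,0,0,0],[0,0,0,0,0,0,0],[0,0,0,0,0,0,0],[0,0,0,0,0,0,0],[0,0,0,0,0,0,0],[0,0,0,0,0,0,0],[0,0,0,0,0,0,0],[0,0,0,0,0,0,0],[0,0,0,0,0,0,0],[0,0,0,0,0,0,0]]]' 80
cat > f.py <<'E'
from h import *
go(.5185,.1715,.17,-23);s=bot.get_state();print(s["contact_force"],s["opening"],abs(s["dq"]).max())
for n in ["scene","side"]:
  p=bot.snapshot(n);W=world(p).reshape(-1,3);I=p["image"].reshape(-1,3).astype(int);b,g,r=I.T
  cv2.imwrite(f"pics/f_{n}.png",p["image"][130:310,130:450] if n=="scene" else p["image"][100:300,180:450])
  m=(abs(W[:,0]-.53)<.12)&(abs(W[:,1]-.18)<.13)&(abs(W[:,2]-.17)<.018)&(abs(r-b)<30)&(r>110)&(p["depth"].ravel()>0)
  P=W[m]
  A=np.c_[P[:,:2]-[.519,.172],np.ones(len(P))]
  for _ in range(5):
    k=np.linalg.lstsq(A,P[:,2],rcond=None)[0];e=abs(A@k-P[:,2]);q=e<max(.0025,np.median(e)*2);A,P=A[q],P[q]
  print(n,len(P),"plane",np.round(k,4))
  o=bot.outline_of(p,"plate"); print([(round(x["confidence"],2),np.round(x["extent"])) for x in o[:3]])
E
python3 f.py; python3 -c "
import cv2
for n in ['scene','side']: a=cv2.imread(f'pics/f_{n}.png');cv2.imwrite(f'pics/g_{n}.png',cv2.resize(a,None,fx=2.4,fy=2.4,interpolation=3))"
```

```text
time_s: 25.45
tool_pos: [0.5187, 0.1719, 0.2659]
tool_rot: [-2.62, -1.733, -0.0]
contact_force: [1.0, 0.2, -5.0]
opening: 0.0485
time_s: 26.7
tool_pos: [0.5187, 0.1719, 0.3254]
tool_rot: [-2.62, -1.733, -0.0]
contact_force: [0.3, 0.2, -5.5]
opening: 0.0483
time_s: 27.95
tool_pos: [0.5187, 0.1719, 0.3254]
tool_rot: [-2.62, -1.733, -0.0]
contact_force: [0.2, 0.1, -5.3]
opening: 0.0484
t 27.95 tcp [0.5187 0.1719 0.3254] yaw -23.03 tilt 0.01
turn rad [ 0.    -0.    -0.001]  shift mm before turn [-0.4 -0.1  0.4]  after turn [-0.4 -0.1  0.4]
[ 0.19992818  0.12596968 -5.30350873] 0.04837050913778927 0.0019111822490368352
scene 672 plane [-0.0241  0.0105  0.1775]
[(0.97, array([352., 165.,  79.,  33.])), (0.84, array([435., 169.,  43.,  44.]))]
side 248 plane [0.0046 0.0032 0.1774]
[(0.87, array([331., 189.,  19.,  38.])), (0.82, array([474., 266.,  91.,  59.])), (0.61, array([394., 319.,  35.,  48.]))]
```

View pics/g_scene.png

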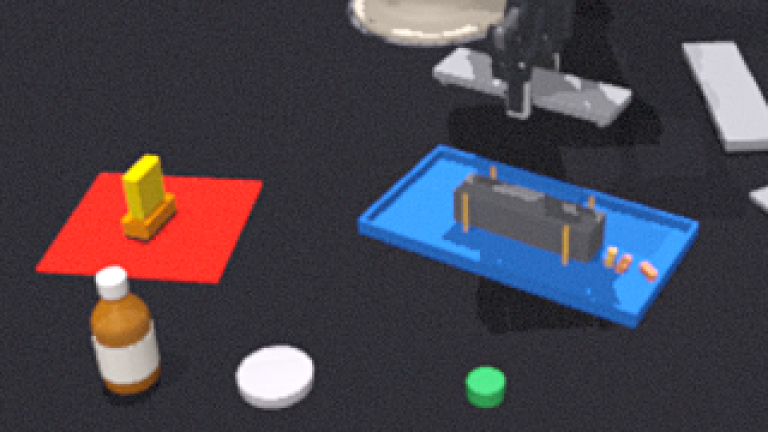

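View pics/g_side.png

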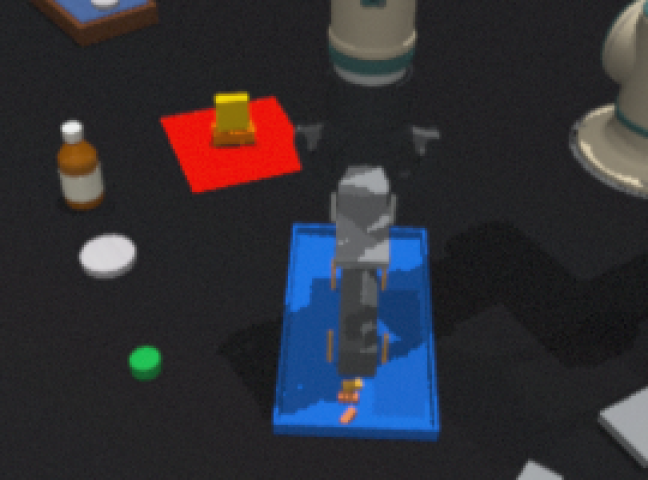

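The plate's top is at 177 mm, so its underside is at about 167 mm, 127 mm above the stand. It is level (slope at most 0.026) and still, the chips are in the tray and the scraper stands on the mat. Handing in.

```bash
python3 -c "
from cell import bot
print(bot.job_done())"
```

```text
the job is handed in; nothing more can be done
None
```

I carried out every step and handed the job in at about 28 s of simulated time; no verdict was reported.

I picked up the scraper and pushed the three offcuts off the end of the plate into the tray in one sweep along it. I then stood the scraper back in the middle of the red mat, let go, gripped the plate at its marks and lifted it straight up.

Last checks:
- **Plate:** its underside is about 127 mm above the stand, within about 1 mm of the point it was lifted from. The arm is still. The two cameras disagree slightly on how level it is (slope 0.026 and 0.006), but both are well under the 0.1 limit. The fingers hold it with an 80 N grip setting, 48.4 mm apart.
- **Offcuts:** all three lie inside the tray, at the far end. I saw no sign that the fingers touched them.
- **Scraper:** it stands upright and released near the mat's centre.
- **Bystanders:** the puck, bottle and steel disc look unmoved in the last pictures; I did not measure them again.

No check failed.

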